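# Latch a circuit board into its test jig

### The arm

A 7-joint arm with a two-finger parallel gripper is mounted at the origin on the work surface. World frame = base frame: x ahead of the robot, y to its left, z up, the work surface at z = 0. Lengths are in m, angles in rad, forces in N, time in s.
With the tool pointing down it reaches from about 0.4 to 0.85 m from the base axis. Payload 4.5 kg.
Tool frame: the origin (TCP) lies where the fingers leave the gripper's body, on its centre line; the fingertips stand 64 mm ahead of it and the grasp point (between the pads) lies 45 mm ahead of it; z points along the fingers, y is the direction in which the jaws open and shut (so a half turn about z gives the same grasp; the last joint's range is limited). The gripper opens to 88 mm and grips with 3 to 60 N. Pads are 18 mm wide; open, the fingers measure 123 mm over their backs; the gripper's body (75 mm by 187 mm) begins 45 mm behind the grasp point.
Start: joints at [-1.102, 0.689, -0.195, 1.565, 0.157, 0.902, -0.215], TCP at [0.263, 0.567, 0.303] pointing down, gripper open.
Joint ranges: [-3.01, 3.01], [-0.46, 2.08], [-1.47, 1.51], [0.13, 2.56], [-1, 4.14], [0.04, 2.09], [-2.66, 2.66]. Speed limits (rad/s): [2.57, 2.57, 3.14, 3.14, 3.14, 3.14, 3.14].

### API

Orientations are given as a unit quaternion [x, y, z, w].
In Python, from plant import monitor, snapshot, workorder, finder gives the robot as it stands.
- The arm moves only by the tool carry_out, never from a script. Its argument "motion" is one flat list of numbers, 6 for each row, row after row: the shift along the tool's x, y, z in cm, then the turn, a rotation vector about the tool's x, y, z in rad. In form: [x, y, z, rx, ry, rz, x, y, z, rx, ry, rz, ...]. A call has 1 to 8 rows; each row shifts and turns the commanded pose from where the row before left it, along the tool's axes as they then stand; what a row does not reach is not made up. A row lasts 1/8 s, in which the tool goes at most 62.5 mm and 10.7 degrees, less where a joint would pass 70% of its speed; a pose out of reach is approached as far as the arm can. A call with a gripper value outside its range is refused whole. "hand" is the finger opening in cm, from 0 to 8.81, set as the call begins (left out, the last holds). The fingers move at their own pace and stop on an object; "grip_force" is the grip in N (left out, the last holds). Time passes only in rows, so rows that do not move let the fingers close. It gives the time, the measured TCP pose, the force and the opening at its end, in the units of the state.
- monitor.get_state(): the state, without advancing time (a new reading comes with each control period).
- snapshot(name): name is "scene" or "top" or "wrist"; returns a dict with "frame" (400x640x3 uint8, red, green, blue), "range_z" (400x640 float32, m along the optical axis (not along the pixel's ray), 0 where there is no reading), "fx", "fy", "cx", "cy" (pixels), "rvec" (rotation vector, rad) and "tvec" (3), from world to camera coordinates, as OpenCV has them; the wrist camera has in their place "hand_eye" (4x4, takes a point from camera to tool coordinates, whose origin is the TCP and whose axes are the flange's). Camera axes: x right, y down, z forward; pixel columns grow to the right and rows downward; lengths in m; the calibration is good to about 2 mm. A picture is of the moment at which its call begins: read the wrist's pose just before it.
- workorder.finish_job(): hands the job in, once; it reports no verdict.
Trained networks look in a picture, given as the dict that the camera call returned (one of the last four; its "shot" number tells which), for a name from the list of things; names that differ only in an ending like _2 or _b are one class to them, and where a whole thing is asked for, a point or a joint stands for the part that bears it (a point fixed in the world has none). Each returns a list of dicts, best first, with "p" (0 to 1); they miss things now and then, are a little off and sometimes report something else, mostly with a low value. They report only what shows in the picture. A call takes as long as a camera call.
- finder.masks_of(picture, thing): "pixels" (400x640 bool, what is visible of it) and "extent" ([left, top, right, bottom] in pixels, round what is visible of it).
The state is a dict: "clock": time; "q": joint angles; "qd": joint speeds; "joint_torque": joint torques, N m; "tool_pos": TCP position; "eef_rot": TCP orientation; "contact_force": force on the tool from outside, world axes, zero at the start; "moment": the same for the moment, N m; "opening": opening from 0.0 (shut) to 1.0 (fully open).
Only numpy, scipy, OpenCV 4.12 (cv2) and the standard library are available. Lean on these libraries where they do the work, as an engineer would, in place of code of your own. Each camera call takes 0.05 s, during which the arm holds its last target. There are 200 camera calls.

### The job

Lock the circuit board into its test jig: lift the latch bar by its orange grip, slide the carrier in under the probe head until the bar's tooth is past the lip of the brass keeper, and let the bar drop fully into the notch so that it holds the carrier in against the spring. Feel for the notch with a light touch, never ramming or forcing the bar down on the keeper or anything against the head. Let go at the end, and leave the other things on the bench as they are.

Things in the scene. Friction and masses are not known exactly. Their poses are not given: they have to be found in the camera images.
- jig: aluminium base plate of the test jig, 360 x 220 x 12 mm, fixed on the bench. Origin: centre of its underside, at bench height. Its x axis points along the carrier's way in (open front end to probe head), y to the left of that, z up. 'Jig x, y, z' elsewhere are mm in this frame. The job is in the latch lane at jig y = -55.
- head: blue and clear probe head fixed on the base; same origin and axes as jig. Bridge over jig x 0 to 110, y -34 to 109, top at z 62. It also carries the brass keeper (see track). Nothing of the jig but the latch bar with its grip stands above z 64.
- track (a point): middle (jig x 56, y -55, z 12) of the slotted track along jig x that the brass keeper is clamped in. Keeper, 34 mm wide, in order along +x: lip 12 mm thick, top z 46; notch 18 mm wide, floor z 30; rear wall 12 mm thick, top z 46. It is clamped elsewhere each time: notch centre anywhere from jig x 46 to 66, not measured: look, and feel along its top (about 5 N will do) for where the tooth falls in.
- carrier (a joint): travel (m) of the grey carrier with the green board along jig +x: 0 fully out, starts at 0 to 0.02, limit 0.115. A spring pushes it back out (45 N/m from 0, about 4 N at the notch; 1.6 N friction), so unlatched it returns. Tooth mid-notch: 0.074 to 0.094, depending on the keeper. It has no handle: it is moved by the latch bar pivoted on it.
- latch (a joint): angle (rad) of the steel latch bar: 0 level on its lower stop, growing as the nose rises, limit 0.36; it falls by its own weight (about 0.35 kg). A tooth points down at its nose, 14 mm long (110 to 124 mm ahead of the pivot), its flat end 14 mm below pivot height when level. It clears the keeper above 0.23, rests on its top at 0.19 to 0.22, and on the notch floor at about 0.07.
- latch_pivot (a point): pivot of the latch bar on the carrier, its axis along jig y; at jig x = -145 plus the carrier's travel, y -55, z 36. The bar runs from it towards jig +x, 124 mm long, 14 mm wide.
- latch_grip (a point): grip point, mid-height of the orange upright fin on the latch bar: 95 mm ahead of and 58 mm above the pivot when level (z 94). Fin 12 mm thick (jig y), 22 mm long (jig x); its top is 18 mm above this point, the bar's back 34 mm below it. Pinched across its thickness from straight above, it can turn between the fingers as the bar swings.
- pliers: orange-and-red handled pliers lying flat, 160 x 65 x 16 mm; loose bystander, leave it alone; origin at its underside
- screwdriver: red-handled screwdriver, 200 x 26 x 26 mm, lying on the mat; loose bystander, leave it alone; origin at its underside
- spare_board: green spare circuit board, 100 x 85 x 11 mm, lying flat; loose bystander, leave it alone; origin at its underside
- solder_reel: blue reel of solder, 54 mm across, 40 mm high, lying flat; loose bystander, leave it alone; origin at its underside
- flux_bottle: small upright bottle with a red cap, 40 mm across, 85 mm high; loose bystander, leave it alone; origin at its underside
- marker: white and blue marker pen, 140 mm long, lying on the mat; loose bystander, leave it alone; origin at its underside

How it is judged:
By the outcome, as a careful person would: the job done as asked, in the order asked, and still so for the second after the job is handed in, with the robot touching nothing.
It also fails if it takes over 64 s, if anything falls off the work surface, if the arm or the gripper's body presses on something with over 40 N, if the wrist force passes 120 N, or if a joint passes its speed limit or range.

## Working session

There is one attempt and no reset: what is moved stays moved. The work goes in short steps, Python scripts to look and compute and a tool call to move; the robot and the scene stay as the last step left them, time stands still between calls to the robot, and variables do not carry over. Pictures are saved under pics/ and viewed, about 8 in all and at most 12, crops included, and the job is handed in when it is done.

Besides the shell and the picture viewer there is one more tool, called after "Emit:" in YAML: its name, and indented under it one key for each argument. carry_out: Moves the arm, as the interface text tells. Its arguments: {"type":"object","properties":{"motion":{"type":"array"},"hand":{"type":"number"},"grip_force":{"type":"number"}},"required":["motion"]}

```bash
mkdir -p pics; cat > h.py <<'E'
import numpy as np, cv2
from scipy.spatial.transform import Rotation as R
from plant import monitor, snapshot, workorder, finder
def world(p, st=None):
    z=p["range_z"]; v,u=np.mgrid[:400,:640]
    c=np.stack([(u-p["cx"])/p["fx"]*z,(v-p["cy"])/p["fy"]*z,z],-1)
    if "hand_eye" in p:
        H=np.array(p["hand_eye"]); t=c@H[:3,:3].T+H[:3,3]
        w=t@R.from_quat(st["eef_rot"]).as_matrix().T+np.array(st["tool_pos"])
    else:
        M=cv2.Rodrigues(np.array(p["rvec"],float))[0]; w=(c-np.array(p["tvec"]).ravel())@M
    w[z==0]=np.nan
    return w
def save(p,name,crop=None,s=1):
    f=p["frame"][:,:,::-1]
    if crop: f=f[crop[1]:crop[3],crop[0]:crop[2]]
    cv2.imwrite("pics/"+name,cv2.resize(f,None,fx=s,fy=s,interpolation=cv2.INTER_CUBIC))
E
python3 - <<'E'
from h import *
st=monitor.get_state(); print(st)
T=snapshot("top"); W=world(T); save(T,"top.png")
for n in ["jig","head","latch","latch_grip","carrier"]:
    for r in finder.masks_of(T,n)[:2]:
        m=r["pixels"]; q=W[m]; print(n,r["p"],r["extent"],np.nanmedian(q,0).round(3),np.nanpercentile(q,[2,98],axis=0).round(3).tolist())
S=snapshot("scene"); W=world(S); save(S,"scene.png")
for n in ["latch","latch_grip"]:
    for r in finder.masks_of(S,n)[:2]:
        m=r["pixels"]; q=W[m]; print(n,r["p"],r["extent"],np.nanmedian(q,0).round(3),np.nanpercentile(q,[2,98],axis=0).round(3).tolist())
E
```

```text
{'clock': 0.0, 'q': array([-1.10220446,  0.68997691, -0.19449836,  1.56634721,  0.15733077,
        0.9024954 , -0.21512037]), 'qd': array([ 0.00193733,  0.00093633, -0.00073597,  0.00106871, -0.00026092,
        0.0003892 , -0.00023652]), 'joint_torque': array([ 5.86418969e-05, -5.27566767e+01, -1.26697853e+00, -1.53431368e+01,
       -5.26904664e-02,  6.51026436e-03,  1.57522659e-04]), 'tool_pos': array([0.26309657, 0.56635735, 0.3019131 ]), 'eef_rot': array([ 2.15652610e-01,  9.76469719e-01, -9.09294940e-04, -1.15148764e-04]), 'contact_force': array([ 1.39580667, -0.99527623, -0.84797224]), 'moment': array([ 0.02482619,  0.01022722, -0.00696386]), 'opening': 0.9970032834014462}
jig 0.83 [295.5, 154.2, 395.9, 290.3] [ 0.482 -0.014  0.02 ] [[0.353, -0.127, 0.005], [0.703, 0.116, 0.06]]
head 0.77 [307.5, 173.3, 375.4, 225.1] [0.586 0.007 0.061] [[0.532, -0.081, 0.012], [0.65, 0.09, 0.067]]
latch 0.67 [358.7, 225.1, 368.2, 273.1] [ 0.461 -0.048  0.06 ] [[0.393, -0.059, 0.052], [0.508, -0.034, 0.115]]
latch_grip 0.51 [258.9, 184.7, 282.9, 203.5] [0.602 0.213 0.039] [[0.58, 0.19, 0.004], [0.628, 0.237, 0.046]]
carrier 0.61 [309.2, 213.3, 369.7, 280.6] [0.447 0.023 0.028] [[0.375, -0.059, 0.02], [0.536, 0.092, 0.065]]
latch 0.61 [304.6, 153.8, 350.2, 180.3] [ 0.48  -0.045  0.058] [[0.396, -0.06, 0.039], [0.514, -0.027, 0.11]]
latch_grip 0.65 [299.3, 155.0, 343.8, 180.1] [ 0.48  -0.045  0.058] [[0.398, -0.057, 0.042], [0.514, -0.027, 0.109]]
```

```bash
python3 - <<'E'
import cv2,numpy as np
a=cv2.imread("pics/top.png")[130:320,230:430]; b=cv2.imread("pics/scene.png")[90:290,200:460]
a=cv2.resize(a,None,fx=2.9,fy=2.9,interpolation=2); cv2.imwrite("pics/v1.png",a)
E
python3 - <<'E'
from h import *
T=snapshot("top"); W=world(T)
# jig plate orientation via mask minAreaRect of world points
m=finder.masks_of(T,"jig")[0]["pixels"]; q=W[m]; q=q[np.isfinite(q).all(1)&(q[:,2]>.004)&(q[:,2]<.075)]
r=cv2.minAreaRect((q[:,:2]*1000).astype(np.float32)); print(r)
hsv=cv2.cvtColor(T["frame"],cv2.COLOR_RGB2HSV)
o=(hsv[...,0]>4)&(hsv[...,0]<22)&(hsv[...,1]>150)&(W[...,2]>.065)
print("fin",o.sum(),np.nanmean(W[o],0),W[o].round(3).tolist()[:30], np.argwhere(o).mean(0))
m=finder.masks_of(T,"head")[0]["pixels"]; q=W[m]; q=q[np.isfinite(q).all(1)&(q[:,2]>.05)&(q[:,2]<.075)]
print(cv2.minAreaRect((q[:,:2]*1000).astype(np.float32)))
E
```

```text
((533.1376953125, -6.8075103759765625), (220.39991760253906, 363.8598937988281), 78.84383392333984)
fin 343 [ 0.69889937 -0.48575787  0.10507174] [[0.78, -0.521, 0.094], [0.78, -0.522, 0.086], [0.781, -0.526, 0.083], [0.779, -0.526, 0.09], [0.777, -0.527, 0.094], [0.779, -0.531, 0.091], [0.782, -0.525, 0.072], [0.777, -0.521, 0.088], [0.777, -0.524, 0.087], [0.777, -0.527, 0.087], [0.777, -0.529, 0.088], [0.774, -0.531, 0.095], [0.773, -0.533, 0.097], [0.778, -0.52, 0.076], [0.776, -0.524, 0.081], [0.775, -0.526, 0.083], [0.777, -0.53, 0.079], [0.775, -0.531, 0.083], [0.773, -0.53, 0.091], [0.773, -0.533, 0.09], [0.772, -0.535, 0.093], [0.773, -0.539, 0.09], [0.772, -0.541, 0.093], [0.773, -0.545, 0.089], [0.777, -0.523, 0.07], [0.775, -0.524, 0.074], [0.776, -0.527, 0.074], [0.775, -0.528, 0.077], [0.773, -0.529, 0.081], [0.773, -0.531, 0.082]] [160.78425656 517.63848397]
((589.3829956054688, 4.8997650146484375), (175.5365447998047, 113.17156219482422), 79.46637725830078)
```

View pics/v1.png

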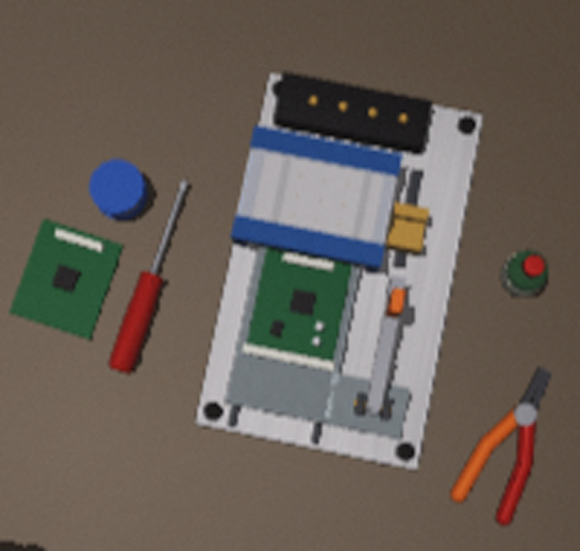

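View pics/scene.png

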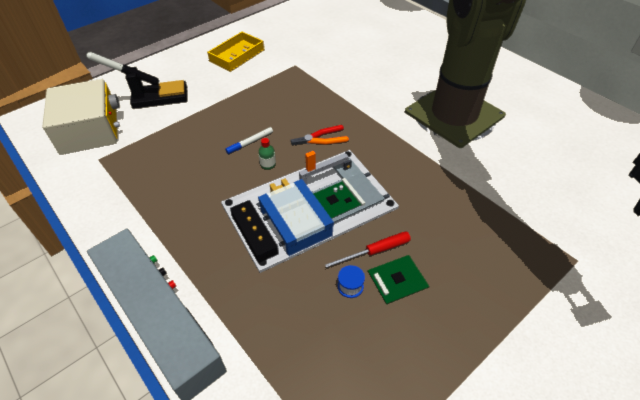

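The top view shows the jig with its +x pointing up and slightly right in the picture. The orange fin is at about pixel (367,233) and the brass keeper at about (371,208). I'll take a better plate pose and fin position from the depth data.

```bash
cat >> h.py <<'E'
def togo(P,yaw):
    "shift (cm, tool axes) and rz from present pose to TCP P with tool x = -jig x, pointing down"
    st=monitor.get_state(); A=R.from_quat(st["eef_rot"]); 
    B=R.from_matrix(np.array([[-np.cos(yaw),np.sin(-yaw)*-1*-1,0],[0,0,0],[0,0,0]])) if 0 else R.from_matrix(np.column_stack([[-np.cos(yaw),-np.sin(yaw),0],[-np.sin(yaw),np.cos(yaw),0],[0,0,-1]]))
    return A.inv().apply(np.array(P)-st["tool_pos"])*100,(A.inv()*B).as_rotvec()
E
sed -i 's/R.from_matrix(np.array(.*if 0 else //' h.py
python3 - <<'E'
from h import *
T=snapshot("top"); W=world(T)
hsv=cv2.cvtColor(T["frame"],cv2.COLOR_RGB2HSV)
roi=np.zeros((400,640),bool); roi[150:300,290:400]=1
o=roi&(hsv[...,0]>4)&(hsv[...,0]<16)&(hsv[...,1]>150)&(W[...,2]>.085)
print("fin",o.sum(),np.nanmedian(W[o],0),W[o].round(3).tolist())
pl=roi&(abs(W[...,2]-.012)<.005)
q=W[pl]; r=cv2.minAreaRect((q[:,:2]*1000).astype(np.float32)); print(r)
yaw=np.deg2rad(r[2]-90 if r[2]>45 else r[2]); c=np.array(r[0])/1000
print(yaw)
J=lambda x,y: c+np.array([np.cos(yaw)*x-np.sin(yaw)*y,np.sin(yaw)*x+np.cos(yaw)*y])/1000
print("fin t=0",J(-50,-55)," keeper",J(56,-55))
Q=(W[...,:2]-c)*1000; jx=Q@[np.cos(yaw),np.sin(yaw)]; jy=Q@[-np.sin(yaw),np.cos(yaw)]
print("fin jig",np.nanmedian(jx[o]),np.nanmedian(jy[o]))
b=roi&(hsv[...,0]>16)&(hsv[...,0]<30)&(hsv[...,1]>100)&(W[...,2]>.02)&(jy<-35)
print(np.c_[jx[b],jy[b],W[b][:,2]*1000].round(0)[:50].tolist())
print(togo([*J(-30,-55),.27],yaw))
E
```

```text
fin 39 [ 0.4849629  -0.05272165  0.11090608] [[0.495, -0.052, 0.112], [0.496, -0.055, 0.111], [0.495, -0.058, 0.114], [0.492, -0.05, 0.114], [0.493, -0.052, 0.113], [0.493, -0.056, 0.107], [0.493, -0.058, 0.113], [0.493, -0.06, 0.113], [0.49, -0.05, 0.112], [0.49, -0.053, 0.11], [0.49, -0.055, 0.111], [0.49, -0.058, 0.11], [0.49, -0.06, 0.111], [0.488, -0.05, 0.106], [0.488, -0.053, 0.108], [0.488, -0.056, 0.106], [0.487, -0.058, 0.114], [0.485, -0.048, 0.107], [0.485, -0.05, 0.11], [0.485, -0.053, 0.11], [0.485, -0.055, 0.111], [0.485, -0.058, 0.111], [0.482, -0.047, 0.112], [0.482, -0.05, 0.11], [0.483, -0.053, 0.107], [0.482, -0.055, 0.114], [0.482, -0.057, 0.115], [0.48, -0.047, 0.111], [0.48, -0.05, 0.109], [0.479, -0.052, 0.115], [0.48, -0.055, 0.111], [0.48, -0.058, 0.111], [0.477, -0.047, 0.108], [0.476, -0.049, 0.117], [0.477, -0.053, 0.108], [0.476, -0.055, 0.116], [0.476, -0.049, 0.092], [0.476, -0.051, 0.098], [0.475, -0.053, 0.101]]
((526.3972778320312, 3.6992645263671875), (426.050048828125, 309.6229553222656), 0.9523191452026367)
0.01662110461356397
fin t=0 [ 0.4773183
[... 578 characters left out ...]
 [62.0, -66.0, 42.0], [59.0, -63.0, 45.0], [58.0, -65.0, 46.0], [58.0, -68.0, 49.0], [58.0, -71.0, 47.0], [59.0, -74.0, 45.0], [58.0, -77.0, 46.0], [59.0, -80.0, 44.0], [55.0, -62.0, 46.0], [55.0, -65.0, 47.0], [56.0, -68.0, 46.0], [56.0, -71.0, 45.0], [56.0, -74.0, 43.0], [56.0, -77.0, 43.0], [55.0, -79.0, 46.0], [56.0, -82.0, 43.0], [56.0, -85.0, 41.0], [55.0, -88.0, 46.0], [55.0, -90.0, 48.0], [55.0, -93.0, 48.0], [52.0, -62.0, 48.0], [53.0, -65.0, 47.0], [53.0, -68.0, 43.0], [53.0, -71.0, 45.0], [53.0, -74.0, 44.0], [53.0, -76.0, 46.0], [53.0, -80.0, 42.0], [53.0, -82.0, 42.0]]
(array([-47.28848215, -46.25065205,   3.27122047]), array([ 6.47970254e-05,  5.21260115e-06, -4.51412866e-01]))
```

```bash
python3 - <<'E'
from h import *
print(togo([.50,-.056,.26],-.19)); s=snapshot("wrist"); print(s["hand_eye"])
E
```

```text
(array([-47.70922127, -46.51931123,   4.2711994 ]), array([ 6.45998818e-05, -1.48853766e-06, -2.44791761e-01]))
[[ 8.65232308e-04 -9.60318497e-01 -2.78904348e-01  7.10318482e-02]
 [ 9.99999601e-01  7.69007652e-04  4.54419913e-04  1.89731355e-04]
 [-2.21908270e-04 -2.78904630e-01  9.60318779e-01 -8.15313253e-02]
 [ 0.00000000e+00  0.00000000e+00  0.00000000e+00  1.00000000e+00]]
```

Emit:
carry_out:
  motion: [-3.4,-3.3,0.3,0,0,0,-3.4,-3.3,0.3,0,0,0,-3.4,-3.3,0.3,0,0,0,-3.4,-3.3,0.3,0,0,0,-3.4,-3.3,0.3,0,0,0,-3.4,-3.3,0.3,0,0,0,-3.4,-3.3,0.3,0,0,0,-3.4,-3.3,0.3,0,0,0]
  hand: 5

```text
clock: 1.7
tool_pos: [0.3994, 0.2116, 0.2789]
eef_rot: [0.216, 0.976, 0.0, 0.0]
contact_force: [0.3, 0.4, 1.1]
opening: 0.569
```

Emit:
carry_out:
  motion: [-3.4,-3.3,0.3,0,0,0,-3.4,-3.3,0.3,0,0,0,-3.4,-3.3,0.3,0,0,0,-3.4,-3.3,0.3,0,0,0,-3.4,-3.3,0.3,0,0,0,-3.4,-3.3,0.3,0,0,-0.12,0,0,0,0,0,-0.125,0,0,0,0,0,0]

```text
clock: 2.7
tool_pos: [0.5005, -0.0531, 0.2606]
eef_rot: [0.096, 0.995, 0.0, 0.0]
contact_force: [-0.1, -0.7, 0.4]
opening: 0.564
```

```bash
python3 - <<'E'
from h import *
st=monitor.get_state(); p=snapshot("wrist"); print(st["tool_pos"],st["eef_rot"],st["contact_force"],st["clock"],st["opening"]); save(p,"w1.png")
W=world(p,st); np.save("w1.npy",W)
hsv=cv2.cvtColor(p["frame"],cv2.COLOR_RGB2HSV)
o=(hsv[...,0]>4)&(hsv[...,0]<16)&(hsv[...,1]>150)&(W[...,2]>.085)&(W[...,2]<.125)
q=W[o]; t=q[q[:,2]>np.nanpercentile(q[:,2],50)-.0]; print("fin",o.sum(),np.nanmedian(q,0)); print(cv2.minAreaRect((q[:,:2]*1000).astype(np.float32)))
b=(hsv[...,0]>16)&(hsv[...,0]<30)&(hsv[...,1]>90)&(abs(W[...,2]-.046)<.006)
print("brass",b.sum()); n,l,s,c=cv2.connectedComponentsWithStats(b.astype(np.uint8))
for i in range(1,n):
    if s[i,4]>80: print(s[i],c[i],np.nanmedian(W[l==i],0),cv2.minAreaRect((W[l==i][:,:2]*1000).astype(np.float32)))
E
```

```text
[ 0.50046752 -0.05310401  0.26064233] [9.59755884e-02 9.95383633e-01 3.29623943e-04 4.08309346e-05] [-0.0738274  -0.73367457  0.40678383] 2.7 0.5643022334002147
fin 510 [ 0.48425127 -0.0528935   0.11109854]
((486.6510314941406, -53.41000747680664), (10.824116706848145, 21.813478469848633), 78.49494934082031)
brass 1105
[303 226  34  13 434] [319.25806452 232.02073733] [ 0.55062787 -0.06549822  0.04530593] ((551.61474609375, -65.38751983642578), (32.97328567504883, 12.22643756866455), 78.94631958007812)
[303 253  33  13 423] [318.99054374 259.08510638] [ 0.57983655 -0.07146552  0.04524181] ((580.6792602539062, -71.541015625), (32.76457595825195, 12.278934478759766), 78.78389739990234)
```

View pics/w1.png

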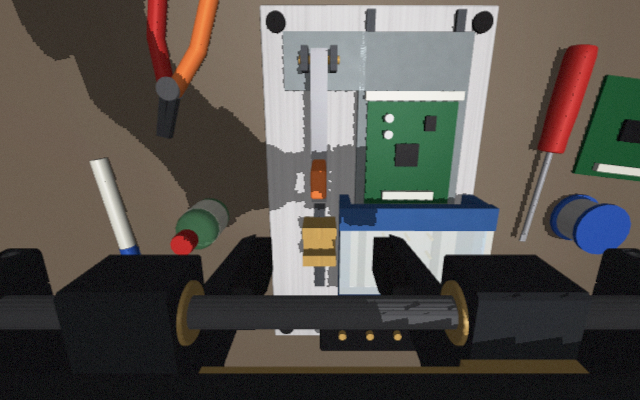

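The picture shows the bar level, with the orange fin at (318,180). The brass lip is at (319,232) and the rear wall at (319,259), with the notch between them. World positions: fin (0.487, -0.053), notch centre (0.566, -0.0685), yaw -0.193. Now grasping.

Emit:
carry_out:
  motion: [1.35,-0.3,2,0,0,0,0,0,3,0,0,0,0,0,3,0,0,0,0,0,2.5,0,0,0,0,0,1.65,0,0,0,0,0,0,0,0,0]

```text
clock: 3.5
tool_pos: [0.4861, -0.0519, 0.1386]
eef_rot: [0.094, 0.996, -0.0, -0.001]
contact_force: [0.3, 0.2, -0.4]
opening: 0.569
```

Emit:
carry_out:
  motion: [0,0,0,0,0,0,0,0,0,0,0,0,0,0,0,0,0,0,0,0,0,0,0,0,0,0,0,0,0,0,0,0,0,0,0,0]
  hand: 0.6
  grip_force: 15

```text
clock: 4.25
tool_pos: [0.4866, -0.0533, 0.1395]
eef_rot: [0.095, 0.995, -0.0, 0.0]
contact_force: [-0.5, -1.2, 4.4]
opening: 0.136
```

Emit:
carry_out:
  motion: [0.31,0,-0.46,0,0,0,0.31,0,-0.46,0,0,0,0.36,0,-0.43,0,0,0,0.36,0,-0.42,0,0,0,0.31,0,-0.32,0,0,0,0.32,0,-0.31,0,0,0,0,0,0,0,0,0]

```text
clock: 5.12
tool_pos: [0.4668, -0.0494, 0.1634]
eef_rot: [0.095, 0.995, -0.0, -0.0]
contact_force: [0.1, -2.3, -4.2]
opening: 0.135
```

```bash
python3 - <<'E'
from h import *
for k in range(1):
    st=monitor.get_state(); p=snapshot("wrist"); print(st["tool_pos"],st["contact_force"],st["opening"]); save(p,"w2.png")
W=world(p,st)
m=finder.masks_of(p,"latch")
for r in m[:2]: print(r["p"],r["extent"])
S=snapshot("scene"); save(S,"s2.png",(240,110,400,230),4)
E
```

```text
[ 0.46677622 -0.04939994  0.16343019] [ 0.0722383  -2.25773428 -4.21377036] 0.13463389063001133
0.56 [307.1, 72.6, 339.4, 292.6]
```

View pics/s2.png

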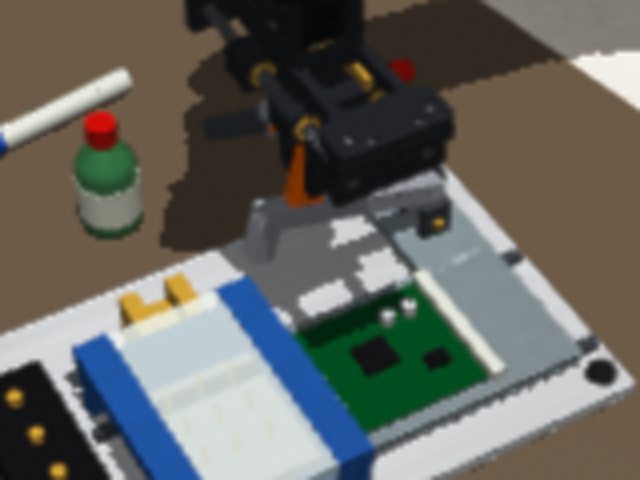

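The bar is lifted with the nose clear, and the keeper (130–190, 300) is free ahead of it. Sliding in to about 6 mm short of mid-notch with the bar held high.

Emit:
carry_out:
  motion: [-0.7,0,0,0,0,0,-0.75,0,0,0,0,0,-0.75,0,0,0,0,0,-0.75,0,0,0,0,0,-0.75,0,0,0,0,0,-0.75,0,0,0,0,0,-0.75,0,0,0,0,0,0,0,0,0,0,0]

```text
clock: 6.28
tool_pos: [0.5192, -0.0597, 0.1633]
eef_rot: [0.095, 0.995, -0.0, 0.001]
contact_force: [-3.7, -2.9, -4.3]
opening: 0.137
```

```bash
python3 - <<'E'
from h import *
st=monitor.get_state(); p=snapshot("wrist"); print(st["tool_pos"],st["contact_force"],st["opening"])
W=world(p,st); n=np.array([.56615,-.06846]); e=np.array([np.cos(.193),-np.sin(.193)])
# carrier rear edge / pivot: compare jig-x (rel. notch) of low grey carrier plate's rear end to w1
for name,w in (("w1",np.load("w1.npy")),("now",W)):
    d=(w[...,:2]-n)*1000; u=d@e; v=d@np.array([np.sin(.193),np.cos(.193)])
    m=(abs(v)<6)&(u<-40)&(w[...,2]>.04)&(w[...,2]<.1); q=np.c_[u[m],w[m][:,2]*1000]
    m2=(v>25)&(v<90)&(abs(w[...,2]-.0205)<.003)&(u<-60); print(name,"bar min u",np.nanpercentile(q[:,0],[0.5,2]), "carrier plate min u",np.nanpercentile(u[m2],[1,3]) if m2.any() else None)
    h=[(k,np.nanmedian(q[(q[:,0]>k)&(q[:,0]<k+10),1]).round(1)) for k in range(-200,-40,10) if ((q[:,0]>k)&(q[:,0]<k+10)).sum()>5]; print(h)
save(p,"w3.png")
E
```

```text
[ 0.51919319 -0.0596891   0.16325979] [-3.68277809 -2.94620028 -4.32974663] 0.1372913440226325
w1 bar min u [-181.95709251 -180.53122536] carrier plate min u [-218.99517657 -218.91901242]
[(-190, np.float64(54.5)), (-180, np.float64(59.4)), (-170, np.float64(59.5)), (-160, np.float64(59.5)), (-150, np.float64(59.4)), (-140, np.float64(59.4)), (-130, np.float64(59.5)), (-120, np.float64(59.5)), (-110, np.float64(59.5)), (-100, np.float64(60.6)), (-60, np.float64(59.6))]
now bar min u [-136.90690753 -134.92499508] carrier plate min u [-180.54516506 -179.86570929]
[(-140, np.float64(58.2)), (-130, np.float64(60.6)), (-120, np.float64(63.3)), (-110, np.float64(66.0)), (-100, np.float64(68.7)), (-90, np.float64(71.4)), (-80, np.float64(74.1)), (-70, np.float64(76.9)), (-60, np.float64(79.7))]
```

View pics/w3.png

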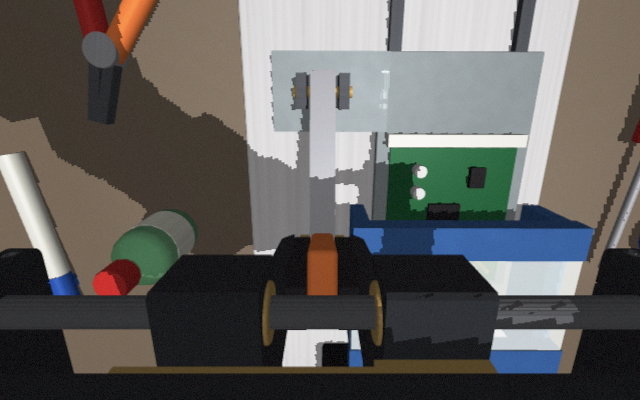

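The grip is holding, and the bar slope of 0.27 rad puts the pivot about 124 mm short of the notch centre. The tooth's rear corner should therefore be over the lip. Lowering along the arc until it just touches.

Emit:
carry_out:
  motion: [-0.1,0,0.1,0,0,0,-0.1,0,0.1,0,0,0,-0.1,0,0.1,0,0,0,0,0,0,0,0,0]

```text
clock: 6.82
tool_pos: [0.5214, -0.0601, 0.1602]
eef_rot: [0.095, 0.995, -0.0, 0.0]
contact_force: [-2.5, -4.1, -2.0]
opening: 0.135
```

Emit:
carry_out:
  motion: [-0.1,0,0.1,0,0,0,0,0,0,0,0,0]

```text
clock: 7.08
tool_pos: [0.5221, -0.0602, 0.1594]
eef_rot: [0.095, 0.995, -0.0, -0.0]
contact_force: [-2.0, -3.7, -0.7]
opening: 0.134
```

Emit:
carry_out:
  motion: [-0.05,0,0.05,0,0,0,0,0,0,0,0,0]

```text
clock: 7.32
tool_pos: [0.5222, -0.0602, 0.1592]
eef_rot: [0.095, 0.995, -0.0, -0.0]
contact_force: [-4.3, -3.9, 4.0]
opening: 0.135
```

Light touch found: Fz went from -0.7 to +4 N at TCP z 0.159, which is the lip top. Feeling forward.

Emit:
carry_out:
  motion: [-0.1,0,0,0,0,0,-0.1,0,0,0,0,0,0,0,0,0,0,0]

```text
clock: 7.7
tool_pos: [0.5232, -0.0604, 0.1591]
eef_rot: [0.095, 0.996, -0.0, -0.001]
contact_force: [-6.7, -3.6, 6.2]
opening: 0.132
```

Emit:
carry_out:
  motion: [-0.1,0,0,0,0,0,-0.1,0,0,0,0,0,0,0,0,0,0,0]

```text
clock: 8.07
tool_pos: [0.5251, -0.0608, 0.1592]
eef_rot: [0.095, 0.996, -0.0, -0.001]
contact_force: [-5.8, -3.5, 6.1]
opening: 0.138
```

Emit:
carry_out:
  motion: [-0.1,0,0,0,0,0,0,0,0,0,0,0]

```text
clock: 8.32
tool_pos: [0.526, -0.061, 0.1591]
eef_rot: [0.095, 0.996, -0.0, -0.001]
contact_force: [-6.7, -3.5, 6.0]
opening: 0.137
```

Emit:
carry_out:
  motion: [-0.1,0,0,0,0,0,0,0,0,0,0,0]

```text
clock: 8.57
tool_pos: [0.527, -0.0611, 0.1592]
eef_rot: [0.095, 0.996, -0.001, -0.001]
contact_force: [-6.2, -3.7, 6.1]
opening: 0.134
```

Emit:
carry_out:
  motion: [-0.1,0,0,0,0,0,0,0,0,0,0,0]

```text
clock: 8.82
tool_pos: [0.5279, -0.0613, 0.1591]
eef_rot: [0.095, 0.996, -0.001, -0.002]
contact_force: [-6.3, -4.7, 5.1]
opening: 0.137
```

Emit:
carry_out:
  motion: [-0.1,0,0,0,0,0,0,0,0,0,0,0]

```text
clock: 9.07
tool_pos: [0.529, -0.0616, 0.1591]
eef_rot: [0.095, 0.996, -0.0, -0.001]
contact_force: [-5.4, -3.2, 4.4]
opening: 0.135
```

Emit:
carry_out:
  motion: [-0.1,0,0,0,0,0,0,0,0,0,0,0]

```text
clock: 9.32
tool_pos: [0.5303, -0.0618, 0.1585]
eef_rot: [0.095, 0.995, -0.0, -0.001]
contact_force: [-3.2, -3.7, -3.0]
opening: 0.134
```

The tooth fell in: Fz dropped to -3 N, right where vision put the notch. Lowering along the arc.

Emit:
carry_out:
  motion: [-0.12,0,0.12,0,0,0,-0.12,0,0.12,0,0,0,0,0,0,0,0,0]

```text
clock: 9.7
tool_pos: [0.5329, -0.0623, 0.1559]
eef_rot: [0.095, 0.995, -0.0, -0.001]
contact_force: [-3.7, -3.7, -3.7]
opening: 0.135
```

Emit:
carry_out:
  motion: [-0.14,0,0.17,0,0,0,-0.14,0,0.17,0,0,0,0,0,0,0,0,0]

```text
clock: 10.07
tool_pos: [0.5358, -0.0629, 0.1525]
eef_rot: [0.095, 0.995, -0.0, -0.001]
contact_force: [-3.9, -4.0, -3.8]
opening: 0.133
```

Free descent, Fz steady at the bar's weight. Continuing.

Emit:
carry_out:
  motion: [-0.14,0,0.17,0,0,0,-0.14,0,0.17,0,0,0,0,0,0,0,0,0]

```text
clock: 10.45
tool_pos: [0.5384, -0.0634, 0.149]
eef_rot: [0.095, 0.995, -0.0, -0.001]
contact_force: [-4.2, -3.9, -3.9]
opening: 0.134
```

Emit:
carry_out:
  motion: [-0.08,0,0.1,0,0,0,0,0,0,0,0,0]

```text
clock: 10.7
tool_pos: [0.5391, -0.0636, 0.1481]
eef_rot: [0.095, 0.995, -0.0, -0.001]
contact_force: [-2.7, -4.0, -3.8]
opening: 0.133
```

Emit:
carry_out:
  motion: [-0.06,0,0.08,0,0,0,0,0,0,0,0,0]

```text
clock: 10.95
tool_pos: [0.5397, -0.0637, 0.1473]
eef_rot: [0.095, 0.995, -0.0, -0.001]
contact_force: [-4.1, -3.4, -3.8]
opening: 0.134
```

Emit:
carry_out:
  motion: [-0.04,0,0.06,0,0,0,0,0,0,0,0,0]

```text
clock: 11.2
tool_pos: [0.5399, -0.0637, 0.147]
eef_rot: [0.095, 0.995, -0.0, -0.001]
contact_force: [-4.3, -3.8, 0.3]
opening: 0.138
```

Emit:
carry_out:
  motion: [-0.03,0,0.05,0,0,0,0,0,0,0,0,0]

```text
clock: 11.45
tool_pos: [0.5399, -0.0637, 0.1469]
eef_rot: [0.095, 0.995, -0.0, -0.001]
contact_force: [-6.9, -4.8, 3.9]
opening: 0.132
```

Contact with the floor, 12.2 mm below the lip contact (expected 12.6). Letting the carrier ease back against the lip before releasing, and checking the slope.

Emit:
carry_out:
  motion: [0.1,0,-0.03,0,0,0,0.1,0,0,0,0,0,0,0,0,0,0,0]

```text
clock: 11.82
tool_pos: [0.5396, -0.0636, 0.1471]
eef_rot: [0.095, 0.995, -0.0, 0.0]
contact_force: [-2.4, -4.0, -1.3]
opening: 0.133
```

```bash
cat > slope.py <<'E'
from h import *
st=monitor.get_state(); p=snapshot("wrist"); print(st["tool_pos"],st["contact_force"],st["opening"],st["clock"])
w=world(p,st); n=np.array([.56615,-.06846])
d=(w[...,:2]-n)*1000; u=d@[np.cos(.193),-np.sin(.193)]; v=d@[np.sin(.193),np.cos(.193)]
for lo in (-105,-95):
    m=(abs(v)<5)&(u>lo)&(u<-45)&(w[...,2]>.05)&(w[...,2]<.085); f=np.polyfit(u[m],w[m][:,2]*1000,1); a=np.arctan(f[0])
    print(m.sum(),"angle",a,"pivot u",(36+24/np.cos(a)-f[1])/f[0] if abs(a)>.02 else None)
m2=(v>25)&(v<90)&(abs(w[...,2]-.0205)<.003)&(u<-60); print("plate min u",np.nanpercentile(u[m2],[1,3]) if m2.any() else None)
save(p,"ws.png")
E
python3 slope.py
```

```text
[ 0.53961666 -0.06363799  0.14708693] [-2.43156975 -3.97926953 -1.25959251] 0.13324491473665132 11.825
2264 angle 0.07245761456472584 pivot u -110.84588074090053
1846 angle 0.07287254945108988 pivot u -110.56257005877028
plate min u [-155.39615941 -155.04994305]
```

Angle 0.0725 rad, so the tooth is on the notch floor. Easing back a little more, then releasing.

Emit:
carry_out:
  motion: [0.1,0,0,0,0,0,0,0,0,0,0,0]

```text
clock: 12.12
tool_pos: [0.5394, -0.0636, 0.1473]
eef_rot: [0.095, 0.995, -0.0, 0.001]
contact_force: [-1.5, -5.0, -1.5]
opening: 0.133
```

Emit:
carry_out:
  motion: [0,0,0,0,0,0,0,0,0,0,0,0,0,0,0,0,0,0,0,0,0,0,0,0,0,0,0,0,0,0]
  hand: 4

```text
clock: 12.75
tool_pos: [0.5386, -0.0629, 0.1469]
eef_rot: [0.095, 0.996, 0.0, 0.0]
contact_force: [0.8, 1.0, 0.5]
opening: 0.454
```

```bash
python3 slope.py
```

```text
[ 0.53860743 -0.06286269  0.14693912] [0.8104286  0.97938648 0.50407644] 0.4541568765559332 12.75
2249 angle 0.07031106505700159 pivot u -112.05955854146632
1827 angle 0.0713238416424782 pivot u -111.35156612717671
plate min u [-156.63087506 -156.12744681]
```

Released; the angle holds at 0.07 and the carrier went back only about 1 mm. Retreating upward.

Emit:
carry_out:
  motion: [0,0,-1,0,0,0,0,0,-2,0,0,0,0,0,-3,0,0,0,0,0,-3,0,0,0,2,0,-3,0,0,0,3,0,-1,0,0,0,0,0,0,0,0,0,0,0,0,0,0,0]

```text
clock: 13.8
tool_pos: [0.4902, -0.0538, 0.2772]
eef_rot: [0.095, 0.995, 0.0, 0.001]
contact_force: [0.9, 0.4, -0.3]
opening: 0.453
```

```bash
python3 slope.py; python3 - <<'E'
from h import *
S=snapshot("scene"); save(S,"s5.png",(200,100,440,310),2)
f=cv2.imread("pics/ws.png"); g=cv2.imread("pics/s5.png"); g=cv2.resize(g,(457,400)); f=f[:,180:500]
cv2.imwrite("pics/fin.png",np.hstack([f,g]))
E
```

```text
[ 0.4902138  -0.05376407  0.27716286] [ 0.90775538  0.41143995 -0.32220909] 0.4526345635349321 13.8
687 angle 0.07273245976358113 pivot u -110.21175209504008
566 angle 0.07228512736996412 pivot u -110.53088950510019
plate min u [-219.73934518 -218.20927926]
```

View pics/fin.png

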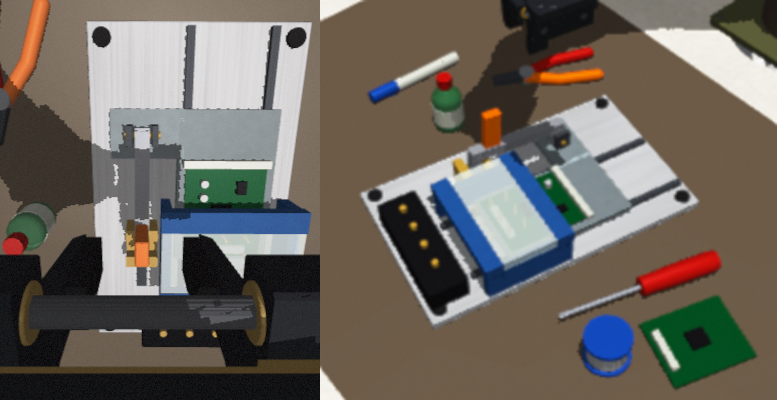

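The bar sits in the keeper, with the fin over brass at (140,245) in the left half. The carrier is held in under the head, the gripper is clear, and the loose things are where they were. Handing in.

```bash
python3 -c "
from h import *
print(workorder.finish_job())"
```

```text
the job is handed in; nothing more can be done
None
```

The carrier is locked in the jig: the bar's tooth is down in the keeper's notch, and the carrier holds against its spring with the gripper clear. I handed the job in at about 14 s.

- **What I did:** I pinched the grip and lifted the bar to about 0.27 rad. I then slid the carrier in about 52 mm and lowered the tooth onto the keeper's lip with a light touch. From there I felt forward with a few newtons of downward force until the tooth fell in, lowered it to the floor, eased back and let go.
- **Notch position:** the force drop came within about 1–2 mm of where the wrist camera had put the notch.
- **Final angle:** after release and retreat, the bar measured 0.072 rad, against about 0.07 expected for the notch floor.
- **Final picture:** the last scene picture shows the carrier held in under the head and the other things apparently where they were. I compared them by eye only.
- **Check that disagreed:** the pivot position from the bar-slope fit came out about 7 mm off the arm-based estimate. That fit is poor at such a small angle, so I did not rely on it. The wrist-camera carrier-edge check after retreat picked up the base plate instead of the carrier, so I ignored it too.

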